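Set up the slit-lamp test stand

ROBOT

A 7-joint arm with a two-finger parallel gripper is mounted at the origin on the work surface. World frame = base frame: x ahead of the robot, y to its left, z up, the work surface at z = 0. Lengths are in m, angles in rad, forces in N, time in s.
With the tool pointing down it reaches from about 0.4 to 0.875 m from the base axis. Payload 6.5 kg.
Tool frame: the origin (TCP) lies between the finger pads; the fingertips stand 22 mm ahead of it and the grasp point (between the pads) lies 3 mm ahead of it; z points along the fingers, y is the line along which they close (so a half turn about z gives the same grasp; the last joint's range is limited). The gripper opens to 85 mm and grips with 20 to 120 N. Pads are 22 mm wide; open, the fingers measure 114 mm over their backs; the gripper's body (76 mm by 85 mm) begins 54 mm behind the grasp point. The pads swing forward as they close: fully open they stand 13 mm farther back than shut.
Start: joints at [-1.219, 0.536, -0.004, 1.538, 0.003, 1.067, -0.071], TCP at [0.264, 0.594, 0.253] pointing down, gripper open.
Joint ranges: [-2.7, 2.7], [-0.37, 2.16], [-1.27, 1.26], [0.24, 2.4], [-1.31, 4.45], [0.19, 1.91], [-2.76, 2.76]. Speed limits (rad/s): [2.39, 2.39, 3.14, 3.14, 3.14, 3.14, 3.14].

INTERFACE

Orientations are given as a unit quaternion [w, x, y, z].
In Python, from cell import readout, eyes, order gives the robot as it stands.
- The arm moves only by the tool send_rows, never from a script. Its argument "increments" is text: rows parted by semicolons, each of 7 numbers parted by spaces: the gripper command: -1 is shut, 1 is fully open, values between are in proportion, then the shift along the tool's x, y, z normalised to -1 to 1, where 1 is 2 cm, then the turn, a rotation vector about the tool's x, y, z normalised to -1 to 1, where 1 is 0.1 rad. A call has 1 to 20 rows; each row shifts and turns the commanded pose from where the row before left it, along the tool's axes as they then stand; what a row does not reach is not made up. A row lasts 1/10 s, in which the tool goes at most 50 mm and 8.59 degrees, less where a joint would pass 70% of its speed; a pose out of reach is approached as far as the arm can. A call with a number of a shift or a turn outside -1 to 1 is refused whole. A call with a gripper value outside its range is refused whole. The fingers move at their own pace and stop on an object; "newtons" is the grip in N (left out, the last holds). Time passes only in rows, so rows that do not move let the fingers close. It gives the time, the measured TCP pose, the force, the opening and the grip force at its end, in the units of the state.
- readout.get_state(): the state, without advancing time (a new reading comes with each control period).
- eyes.read_camera(name): name is "scene" or "top"; returns (picture, depth): 420x560x3 uint8, red, green, blue; 420x560 float32, m along the optical axis (not along the pixel's ray), 0 where there is no reading.
- eyes.camera_info(name): a dict with "mtx" (3x3 intrinsics, pixels), "rvec" (rotation vector, rad) and "tvec" (3), from world to camera coordinates, as OpenCV has them. Camera axes: x right, y down, z forward; pixel columns grow to the right and rows downward; lengths in m; the calibration is good to about 2 mm. A picture is of the moment at which its call begins. camera_info takes no time and is no camera call.
- order.finish_job(): hands the job in; it is judged then, once.
The state is a dict: "time": time; "qpos": joint angles; "dq": joint speeds; "tau": joint torques, N m; "tcp_pos": TCP position; "orientation": TCP orientation; "force": force on the tool from outside, world axes, zero at the start; "torque": the same for the moment, N m; "grip_width": finger opening in m; "grasp_force": force on a finger pad.
Only numpy, scipy, OpenCV 4.12 (cv2) and the standard library are available. Lean on these libraries where they do the work, as an engineer would, in place of code of your own. Each camera call takes 0.05 s, during which the arm holds its last target. There are 200 camera calls.

TASK

First lift the head of the white ratchet stand until its toothed column stands on the fifth notch (notch 0 is fully lowered; it may already stand a notch or two up) and leave it resting on the pawl there. Then draw the plain test rod (the one without the round paddle) out of its rack by its steel shank, press it into the spring clip with its handle on the rest and let go, take it again by its handle, and push its shank through the bore in the raised head until the handle's shoulder is home against the head; let go. Leave the paddle rod in the rack and do not disturb the other things on the table.

Things in the scene. Friction and masses are not known exactly. Their poses are not given: they have to be found in the camera images.
- column (a joint): Height of the stand's toothed steel column, m: 0 fully lowered (notch 0), 0.011 per notch, notch 5 = 0.055, end stop 0.0795. Rises freely by its head (about 5 N, 4 N more as each tooth clicks past the pawl); let go between two notches it sinks to the lower one and rests there, so it can go up but not down. At the start it rests on notch 0, 1 or 2 (settling in the first 0.3 s).
- pawl (a joint): Spring pawl of the stand, m: 0 in, 0.012 fully out. It moves by itself as teeth pass. Only to undo an overshoot: pull its small black knob (16 mm across, on the housing's +x side, 97 mm above the table) out by 8 mm (about 5 N) while holding the head, and the column can sink.
- bore (a point): Centre of the mouth of a square 16 mm bore in the aluminium head on top of the column; rises with it (140 mm above the table at notch 0, 195 mm at notch 5). +y points out of the mouth, z up; the bore runs straight through along y. Head 44 mm (x) by 60 (y) by 50 (z), bore in its middle: its centre is 30 mm behind the mouth (-y), its top 25 mm above the axis. Grip it across x, from above.
- stand: White ratchet stand, fixed: housing 44 mm square, 110 mm tall, round the column, pawl knob reaching 52 mm to +x, on a 110 mm square foot. Origin on the table under the column's axis; the bore's mouth faces its +y.
- rod: Test rod, 0.1 kg, level: square black handle 26 x 26 x 85 mm, round steel shank 12 mm thick, 95 mm long, last 10 mm tapering. Origin on the axis at the shoulder where handle meets shank; handle along +y, shank along -y; balances within 8 mm of it. At the start the shoulder is 15 mm inside a rack hole, 80 mm of shank stand out, axis 85 mm above the table; 100 mm straight along -y frees it.
- occluder: The other rod in the rack, same handle, but its shorter shank ends in a flat black round paddle, 42 mm across. Origin and axes as for the rod. To be left where it is.
- rack: Fixed white block, 160 mm (x) by 110 mm (y) by 114 mm high, with two square 30 mm holes side by side (centres at x = -0.04 and +0.04, floor 72 mm up), open on its -y face. Origin: centre of its underside. Which rod is in which hole varies.
- clip (a point): Steel spring clip on a fixed grey foot (80 x 135 mm): the point, 50 mm above the table, where the shank's axis lies once pressed down between the two sprung jaws (14 mm long along y, tops 66 mm above the table, flaring open upwards; 3 to 6 N to press in or lift out). The shank lies along y, handle to +y. Right place: shoulder 15 mm to +y of this point; grip the shank 60 mm from the shoulder.
- rest (a point): Middle of the floor of the U-shaped rest for the handle's end, on the same foot, 87 mm to +y of the clip: floor 37 mm above the table, 14 mm long, 32 mm between its walls, which are 16 mm high. With the rod in the clip the handle between rest and clip is free to be gripped from above, about 32 mm from the shoulder.
- drops: white eye-drop bottle standing, 34 mm diameter, 75 mm tall; origin: centre of its underside. To be left alone.
- tube: white ointment tube lying flat, 93 x 26 x 18 mm; origin under its middle. To be left alone.
- woodbox: small closed dark wooden box, 104 x 69 x 51 mm; origin: centre of its underside. To be left alone.
- handset: black remote handset lying flat, 65 x 110 x 20 mm; origin: centre of its underside. To be left alone.
- weight: heavy bronze-coloured cylinder, 100 mm diameter, 100 mm tall; origin: centre of its underside. To be left alone.
- dish: white ceramic dish, 90 mm wide, 22 mm high; origin: centre of its underside. To be left alone.
Not all that is in view belongs to the job. Leave any blue look-alike of the stand alone. Leave any orange look-alike of the rod alone.

How it is judged:
On the way, in this order (a step that is already met when the one before it is completed fails the run):
1. the column stands on its fifth notch (value of joint column between 0.0525 and 0.0575 m and velocity of joint column between -0.01 and 0.01 m/s), for 0.3 s.
2. the test rod lies pressed into the spring clip, let go (distance between rod and clip below 0.035 m and y of rod in the frame of clip between -0.005 and 0.035 m and z of rod in the frame of clip between -0.005 and 0.005 m and x of rod in the frame of clip between -0.006 and 0.006 m and angle between the y axis of rod and the y axis of clip, either way round below 0.1 rad and contact force between the fingers and rod below 0.05 N), for 0.2 s.
At the end, for the whole second after the job is handed in: The column rests on notch 5 (joint within 3.5 mm of 0.055) and the test rod is through the bore, its shoulder within 5 mm of the head's mouth face, its axis within 0.12 rad of the bore's, at rest and released (value of joint column between 0.0515 and 0.0585 m and y of rod in the frame of bore between -0.004 and 0.005 m and x of rod in the frame of bore between -0.006 and 0.006 m and z of rod in the frame of bore between -0.008 and 0.006 m and angle between the y axis of rod and the y axis of bore, either way round below 0.12 rad and linear speed of rod below 0.02 m/s and contact force between the fingers and rod below 0.05 N); the robot touches nothing.
It fails at once if the paddle rod is moved more than 20 mm (distance of occluder from where it was at the start of the episode above 0.02 m).
It fails at once if another thing on the table is moved more than 30 mm (distance of any of drops, tube, woodbox, handset, weight, dish from where it was at the start of the episode above 0.03 m).
It also fails if it takes over 72 s, if anything falls off the work surface, if the arm or the gripper's body presses on something with over 40 N, if the wrist force passes 120 N, or if a joint passes its speed limit or range.

## Working session

There is one attempt and no reset: what is moved stays moved. The work goes in short steps, Python scripts to look and compute and a tool call to move; the robot and the scene stay as the last step left them, time stands still between calls to the robot, and variables do not carry over. Pictures are saved under pics/ and viewed, at most 10 in all, crops included, and the job is handed in when it is done.

Besides the shell and the picture viewer there is one more tool, called after ">>>" in YAML: its name, and indented under it one key for each argument. send_rows: Moves the arm, as the interface text tells. Its arguments: {"type":"object","properties":{"increments":{"type":"string"},"newtons":{"type":"number"}},"required":["increments"]}

```bash
mkdir -p pics; cat > h.py <<'E'
import numpy as np, cv2
from cell import readout, eyes, order
def cam(n):
    i=eyes.camera_info(n); K=np.array(i["mtx"],float); R=cv2.Rodrigues(np.array(i["rvec"],float))[0]; t=np.array(i["tvec"],float).ravel()
    return K,R,t
def cloud(n):
    p,d=eyes.read_camera(n); K,R,t=cam(n)
    v,u=np.mgrid[:420,:560]; c=np.stack([(u-K[0,2])/K[0,0]*d,(v-K[1,2])/K[1,1]*d,d],-1)
    W=(c-t)@R; W[d==0]=np.nan
    return p,W
E
python3 - <<'E'
from h import *
s=readout.get_state(); print({k:np.round(v,3).tolist() for k,v in s.items()})
for n in("scene","top"):
    p,W=cloud(n); np.savez(n+"0.npz",p=p,W=W); cv2.imwrite(f"pics/{n}0.png",cv2.cvtColor(p,cv2.COLOR_RGB2BGR))
    K,R,t=cam(n); print(n,K[0,0],-R.T@t,R[2])
E
```

```text
{'time': 0.0, 'qpos': [-1.219, 0.537, -0.004, 1.539, 0.003, 1.067, -0.071], 'dq': [-0.001, -0.002, -0.002, 0.001, -0.001, -0.0, 0.001], 'tau': [-0.0, -58.34, 1.049, -25.91, 0.012, 0.01, 0.0], 'tcp_pos': [0.264, 0.594, 0.252], 'orientation': [-0.0, 0.207, 0.978, -0.001], 'force': [-0.468, -0.287, 0.353], 'torque': [0.083, -0.052, -0.019], 'grasp_force': 0.0, 'grip_width': 0.085}
scene 502.3874704467371 [ 1.27953275 -0.2249312   1.13281355] [-0.59469524  0.13208272 -0.79302694]
top 405.6923789734949 [ 0.44848948 -0.08772636  1.11910719] [ 0.08482575  0.0271772  -0.9960251 ]
```

View pics/scene0.png

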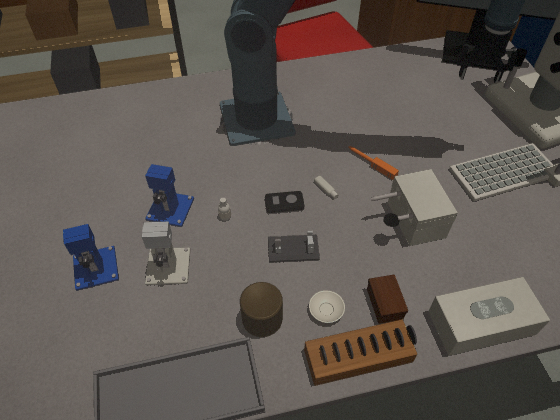

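View pics/top0.png

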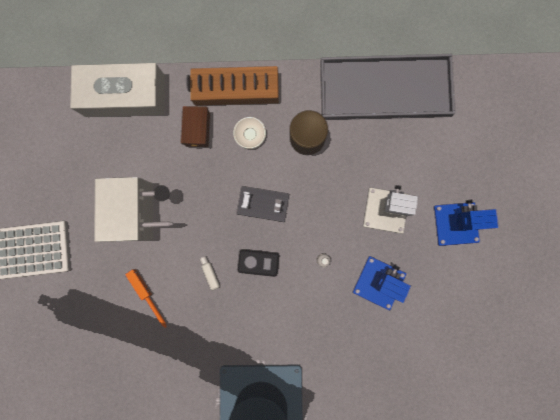

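The scene view shows the white stand at (160,250), rack at (422,205), plain rod shank at (385,197) and paddle at (392,219), with the clip foot at (293,247). The top view shows the head at (402,203), rack at (117,210), plain shank at (160,225), paddle at (162,193) and clip foot at (263,204) with the jaws at about (278,205) and the rest at (246,201).

```bash
cat > m.py <<'E'
from h import *
def rect(name,pts):
    (c,s,a)=cv2.minAreaRect((pts[:,:2]*1000).astype(np.float32)); print(name,len(pts),"c",np.round(c,1),"size",np.round(s,1),"ang",round(a,2),"z",np.round(np.nanmedian(pts[:,2])*1000,1))
def run(sfx):
  for n in("top","scene"):
    f=np.load(n+sfx+".npz");W=f["W"];p=f["p"].astype(int); print(n)
    def sel(x0,x1,y0,y1,z0,z1): 
        m=(W[...,0]>x0)&(W[...,0]<x1)&(W[...,1]>y0)&(W[...,1]<y1)&(W[...,2]>z0)&(W[...,2]<z1); return W[m]
    u,v=(402,203) if n=="top" else (160,230)
    H=W[v,u]; print("head px",H)
    uR,vR=(117,210) if n=="top" else (422,190)
    Rk=W[vR,uR]; print("rack px",Rk)
    uC,vC=(263,204) if n=="top" else (293,247)
    C=W[vC,uC]; print("foot px",C)
    a=sel(H[0]-.08,H[0]+.08,H[1]-.08,H[1]+.08,.125,.3); zt=np.nanpercentile(a[:,2],90); rect("head top",a[a[:,2]>zt-.008])
    b=sel(Rk[0]-.12,Rk[0]+.12,Rk[1]-.1,Rk[1]+.1,.106,.125); rect("rack top",b)
    b=sel(Rk[0]-.12,Rk[0]+.12,Rk[1]-.2,Rk[1]-.062,.08,.1); rect("rods",b)
    for lo,hi in((-.12,0),(0,.12)):
        q=b[(b[:,0]>Rk[0]+lo)&(b[:,0]<Rk[0]+hi)]
        if len(q)>3: rect("  rod",q); print("   ",np.round(q.min(0),3),np.round(q.max(0),3))
    q=sel(C[0]-.1,C[0]+.1,C[1]-.1,C[1]+.1,.006,.03); rect("foot",q)
    q=sel(C[0]-.06,C[0]+.06,C[1]-.08,C[1]+.08,.034,.08)
    for lo,hi in((-.08,0),(0,.08)):
        r=q[(q[:,1]>C[1]+lo)&(q[:,1]<C[1]+hi)]; rect("  jaws/rest",r); print("   ",np.round(r.min(0),3),np.round(r.max(0),3))
if __name__=="__main__": run("0")
E
python3 m.py
```

```text
top
head px [ 0.52227584 -0.34601569  0.17860732]
rack px [0.52360732 0.34856574 0.11035523]
foot px [ 0.53998366 -0.01360467  0.01040085]
head top 505 c [ 522.7 -348.2] size [60.4 44.2] ang 78.97 z 176.0
rack top 2807 c [527.  351.6] size [160.4 112.8] ang 0.88 z 114.1
rods 374 c [534.7 255. ] size [105.8  69.3] ang 3.94 z 88.1
  rod 123 c [487.4 251.9] size [69.3 10.4] ang 89.07 z 89.6
    [0.482 0.217 0.084] [0.493 0.287 0.097]
  rod 251 c [568.8 255.7] size [60.4 39.5] ang 88.9 z 87.6
    [0.549 0.225 0.083] [0.588 0.286 0.093]
foot 1232 c [538.4 -10.9] size [144.7 194.9] ang 68.58 z 10.2
  jaws/rest 58 c [533.9 -53. ] size [13.6 28.1] ang 79.59 z 61.5
    [ 0.519 -0.062  0.036] [ 0.548 -0.046  0.07 ]
  jaws/rest 88 c [549.3  32.7] size [15.  42.2] ang 80.37 z 38.9
    [0.528 0.022 0.034] [0.569 0.042 0.057]
scene
head px [ 0.52582036 -0.33917021  0.17275651]
rack px [0.51096224 0.34748388 0.11375385]
foot px [ 0.5420666  -0.01393014  0.01287038]
head top 419 c [ 523.9 -351. ] size [61.6 46.7] ang 78.52 z 175.7
rack top 2017 c [524.7 349.3] size [164.3 114.5] ang 0.61 z 114.0
rods 319 c [534.9 252.3] size [107.   69.7] ang 2.15 z 87.9
  rod 107 c [488.6 250.6] size [14.4 69.7] ang 2.15 z 89.0
    [0.48  0.216 0.082] [0.495 0.285 0.097]
  rod 212 c [562.6 251.8] size [41.7 60.8] ang 20.26 z 87.4
    [0.542 0.222 0.081] [0.589 0.285 0.095]
foot 1070 c [536.9 -10.2] size [205.1 156.4] ang 78.7 z 10.2
  jaws/rest 78 c [533.9 -54.8] size [13.3 27.5] ang 76.66 z 54.2
    [ 0.52  -0.064  0.034] [ 0.546 -0.048  0.069]
  jaws/rest 104 c [549.   30.1] size [14.1 45. ] ang 79.32 z 40.4
    [0.526 0.02  0.034] [0.572 0.04  0.055]
```

>>> send_rows:
  increments: "1 0 0 0 0 0 .96;1 0 0 0 0 0 .96;1 0 0 0 0 0 .96;1 0 0 0 0 0 .96;1 0 0 0 0 0 .96;1 0 0 0 0 0 .96;1 0 0 0 0 0 .96;1 0 0 0 0 0 .97;1 0 0 0 0 0 .97;1 0 0 0 0 0 .97;1 0 0 0 0 0 .97;1 0 0 0 0 0 .97;1 0 0 0 0 0 .97;1 0 0 0 0 0 .97;1 0 1 0 0 0 0;1 -1 1 0 0 0 0;1 -1 1 0 0 0 0;1 -1 1 0 0 0 0;1 -1 1 0 0 0 0;1 -1 1 0 0 0 0"
  newtons: 60

```text
time: 2.1
tcp_pos: [0.362, 0.4712, 0.2529]
orientation: [0.0, 0.773, 0.634, -0.0]
force: [-0.5, -0.3, 0.7]
grip_width: 0.0856
grasp_force: 0.0
```

```bash
cat >> h.py <<'E'
from scipy.spatial.transform import Rotation as Ro
def go(x,y,z,yaw):
    "remaining shift (units of 2cm, in the tool axes as at yaw, tool y along +x of yaw frame) and turn (0.1 rad)"
    s=readout.get_state(); p=np.array(s["tcp_pos"]); q=s["orientation"]; R0=Ro.from_quat([q[1],q[2],q[3],q[0]])
    c,n=np.cos(np.radians(yaw)),np.sin(np.radians(yaw)); T=np.array([[-n,c,0],[c,n,0],[0,0,-1.]]).T
    r=(R0.inv()*Ro.from_matrix(T)).as_rotvec()
    print("t",s["time"],"tcp",np.round(p,4),"shift u",np.round(T.T@(np.array([x,y,z])-p)/.02,2),"now-axes",np.round(R0.inv().apply(np.array([x,y,z])-p)/.02,2),"turn u",np.round(r/.1,2),"F",np.round(s["force"],1),"w",round(s["grip_width"],4),"g",round(s["grasp_force"],1))
E
python3 -c "
from h import *
go(.5233,-.3495,.25,-11.25)"
```

```text
t 2.1 tcp [0.362  0.4712 0.2529] shift u [-38.67  15.91   0.14] now-axes [-38.65  15.97   0.17] turn u [-0.    0.01 -0.02] F [-0.5 -0.3  0.7] w 0.0856 g 0.0
```

>>> send_rows:
  increments: "1 -1 1 0 0 0 0;1 -1 1 0 0 0 0;1 -1 1 0 0 0 0;1 -1 1 0 0 0 0;1 -1 1 0 0 0 0;1 -1 1 0 0 0 0;1 -1 1 0 0 0 0;1 -1 1 0 0 0 0;1 -1 1 0 0 0 0;1 -1 1 0 0 0 0;1 -1 1 0 0 0 0;1 -1 1 0 0 0 0;1 -1 1 0 0 0 0;1 -1 1 0 0 0 0;1 -1 1 0 0 0 0;1 -1 .9 0 0 0 0;1 -1 0 0 0 0 0;1 -1 0 0 0 0 0;1 -1 0 0 0 0 0;1 -1 0 0 0 0 0"

```text
time: 4.1
tcp_pos: [0.5943, 0.017, 0.2529]
orientation: [-0.0, 0.773, 0.634, -0.0]
force: [0.0, -0.5, -0.4]
grip_width: 0.0854
grasp_force: 0.0
```

>>> send_rows:
  increments: "1 -1 0 0 0 0 0;1 -1 0 0 0 0 0;1 -1 0 0 0 0 0;1 -1 0 0 0 0 0;1 -1 0 0 0 0 0;1 -1 0 0 0 0 0;1 -1 0 0 0 0 0;1 -1 0 0 0 0 0;1 -1 0 0 0 0 0;1 -1 0 0 0 0 0;1 -1 0 0 0 0 0;1 -1 0 0 0 0 0;1 -1 0 0 0 0 0;1 -1 0 0 0 0 0;1 -1 0 0 0 0 0;1 -1 0 0 0 0 0;1 -1 0 0 0 0 0;1 -1 0 0 0 0 0;1 -.6 0 0 0 0 0;1 0 0 0 0 0 0"

```text
time: 6.1
tcp_pos: [0.5206, -0.3488, 0.2531]
orientation: [0.0, 0.774, 0.633, -0.001]
force: [0.6, -0.1, -0.1]
grip_width: 0.0854
grasp_force: 0.0
```

```bash
python3 -c "
from h import *
go(.5233,-.3495,.164,-11.25)"
```

```text
t 6.1 tcp [ 0.5206 -0.3488  0.2531] shift u [-0.01  0.14  4.46] now-axes [-0.01  0.14  4.46] turn u [-0.01  0.01 -0.04] F [ 0.6 -0.1 -0.1] w 0.0854 g 0.0
```

>>> send_rows:
  increments: "1 0 .14 .9 0 0 0;1 0 0 .9 0 0 0;1 0 0 .9 0 0 0;1 0 0 .9 0 0 0;1 0 0 .85 0 0 0;-1 0 0 0 0 0 0;-1 0 0 0 0 0 0;-1 0 0 0 0 0 0;-1 0 0 0 0 0 0;-1 0 0 0 0 0 0;-1 0 0 0 0 0 0;-1 0 0 0 0 0 0;-1 0 0 0 0 0 0;-1 0 0 0 0 0 0;-1 0 0 0 0 0 0"
  newtons: 80

```text
time: 7.6
tcp_pos: [0.5228, -0.347, 0.1657]
orientation: [-0.002, 0.773, 0.634, -0.0]
force: [-7.8, 3.7, 8.0]
grip_width: 0.0429
grasp_force: 80.7
```

```bash
python3 -c "
from h import *
go(.5233,-.3495,.164+.044,-11.25)"
```

```text
t 7.6 tcp [ 0.5228 -0.347   0.1657] shift u [-0.12  0.05 -2.12] now-axes [-0.12  0.04 -2.12] turn u [-0.03 -0.01 -0.01] F [-7.8  3.7  8. ] w 0.0429 g 80.7
```

>>> send_rows:
  increments: "-1 0 0 -.3 0 0 0;-1 0 0 -.3 0 0 0;-1 0 0 -.3 0 0 0;-1 0 0 -.3 0 0 0;-1 0 0 -.3 0 0 0;-1 0 0 -.3 0 0 0;-1 0 0 -.3 0 0 0;-1 0 0 -.25 0 0 0;-1 0 0 0 0 0 0;-1 0 0 0 0 0 0"

```text
time: 8.6
tcp_pos: [0.5229, -0.347, 0.2119]
orientation: [-0.002, 0.774, 0.634, -0.0]
force: [-9.1, 3.2, -4.8]
grip_width: 0.0428
grasp_force: 87.4
```

```bash
python3 -c "
from h import *
go(.5233,-.3495,.164+.044,-11.25)
p,W=cloud('top');h=W[180:225,380:425].reshape(-1,3);z=h[:,2];z=z[z<.235];print(np.percentile(z,[50,80,90,95]))
p,W=cloud('scene');z=W[200:260,140:180,2];z=z[(z<.235)&(z>.17)];print(np.percentile(z,[50,80,90,95]), len(z))"
```

```text
t 8.6 tcp [ 0.5229 -0.347   0.2119] shift u [-0.12  0.05  0.2 ] now-axes [-0.12  0.05  0.2 ] turn u [-0.03 -0.01 -0.02] F [-9.1  3.2 -4.8] w 0.0428 g 87.4
[0.05662807 0.20825661 0.22142807 0.22264555]
[0.20844993 0.2222071  0.22339058 0.22439422] 449
```

>>> send_rows:
  increments: "-1 0 0 .1 0 0 0;-1 0 0 0 0 0 0;1 0 0 0 0 0 0;1 0 0 0 0 0 0;1 0 0 0 0 0 0;1 0 0 0 0 0 0;1 0 0 0 0 0 0;1 0 0 -.8 0 0 0;1 0 0 -1 0 0 0;1 0 0 -1 0 0 0;1 0 0 -1 0 0 0;1 .5 0 0 0 0 0;1 1 0 0 0 0 0;1 1 0 0 0 0 0;1 1 0 0 0 0 0;1 1 0 0 0 0 0;1 1 0 0 0 0 0;1 1 0 0 0 0 0;1 1 0 0 0 0 0;1 1 0 0 0 0 0"

```text
time: 10.7
tcp_pos: [0.5578, -0.1792, 0.2851]
orientation: [-0.0, 0.773, 0.634, 0.0]
force: [1.1, -0.4, -0.9]
grip_width: 0.0853
grasp_force: 0.0
```

```bash
python3 - <<'E'
from h import *
from m import rect
for n,r in(("top",(170,235,360,440)),("scene",(190,290,130,190))):
    p,W=cloud(n); np.savez(n+"1.npz",p=p,W=W)
    q=W[r[0]:r[1],r[2]:r[3]].reshape(-1,3); q=q[(q[:,2]>.212)&(q[:,2]<.23)]; rect("head "+n,q)
    # shank ridge
    b=W.reshape(-1,3); b=b[(b[:,0]>.47)&(b[:,0]<.51)&(b[:,1]>.2)&(b[:,1]<.292)&(b[:,2]>.078)&(b[:,2]<.1)]
    f=np.polyfit(b[:,1],b[:,0],1); print(n,"shank x=",np.polyval(f,.25),"slope",f[0],b[:,1].min(),b[:,1].max(),"zmax",np.percentile(b[:,2],[50,90]))
    c=W.reshape(-1,3); k=(c[:,2]>.007)&(c[:,2]<.016)&(abs(c[:,0]-.54)<.075)&(abs(c[:,1]+.01)<.1)
    g=p.reshape(-1,3).astype(int); k&=(g.sum(1)<240); rect("foot",c[k])
go(.4875,.25,.2,.8)
E
```

```text
head top 565 c [ 522.6 -348.6] size [61.2 44.2] ang 78.71 z 219.9
top shank x= 0.487792719888966 slope -0.0064950080870954715 0.21758178610851547 0.29157173372521794 zmax [0.09019623 0.09288605]
foot 71 c [539.5 -25.9] size [104.3  40.2] ang 78.75 z 9.9
head scene 449 c [ 522.1 -350.8] size [61. 48.] ang 79.66 z 219.6
scene shank x= 0.48829292799978263 slope -0.026239371854666627 0.21427940474212412 0.29167630670604533 zmax [0.08902217 0.09228212]
foot 920 c [541.6 -13.8] size [133.8  81.4] ang 80.4 z 10.3
t 10.8 tcp [ 0.5587 -0.1766  0.2849] shift u [21.38 -3.26  4.25] now-axes [20.25 -7.58  4.3 ] turn u [-0.01 -0.02 -2.07] F [-0.8  0.1 -2.2] w 0.0858 g 0.0
```

>>> send_rows:
  increments: "0 0 0 0 0 0 -.7;0 0 0 0 0 0 -.7;0 0 0 0 0 0 -.67;0 1 -.2 0 0 0 0;0 1 -.2 0 0 0 0;0 1 -.2 0 0 0 0;0 1 -.2 0 0 0 0;0 1 -.2 0 0 0 0;0 1 -.2 0 0 0 0;0 1 -.2 0 0 0 0;0 1 -.2 0 0 0 0;0 1 -.2 0 0 0 0;0 1 -.2 0 0 0 0;0 1 -.2 0 0 0 0;0 1 -.2 .4 0 0 0;0 1 -.2 .4 0 0 0;0 1 -.2 .4 0 0 0;0 1 -.2 .5 0 0 0;0 1 -.2 .5 0 0 0;0 1 0 .5 0 0 0"

```text
time: 12.8
tcp_pos: [0.4904, 0.1585, 0.2309]
orientation: [0.0, 0.704, 0.71, -0.0]
force: [0.6, -0.7, 0.2]
grip_width: 0.0427
grasp_force: 0.0
```

>>> send_rows:
  increments: "0 1 0 .5 0 0 0;0 1 0 .5 0 0 0;0 1 0 .5 0 0 0;0 .6 0 .5 0 0 0;0 0 0 0 0 0 0;0 0 0 0 0 0 0"

```text
time: 13.4
tcp_pos: [0.4903, 0.2296, 0.1912]
orientation: [0.0, 0.704, 0.71, -0.0]
force: [0.9, -0.7, 0.1]
grip_width: 0.0426
grasp_force: 0.0
```

```bash
python3 -c "
from h import *
go(.488,.25,.0885,.8)"
```

```text
t 13.4 tcp [0.4903 0.2296 0.1912] shift u [ 1.02 -0.1   5.13] now-axes [ 1.02 -0.1   5.13] turn u [-0.    0.01 -0.05] F [ 0.9 -0.7  0.1] w 0.0426 g 0.0
```

>>> send_rows:
  increments: "0 1 -.1 .5 0 0 0;0 0 0 .8 0 0 -.05;0 0 0 .8 0 0 0;0 0 0 .8 0 0 0;0 0 0 .8 0 0 0;0 0 0 .8 0 0 0;0 0 0 .6 0 0 0;0 0 0 0 0 0 0;-1 0 0 0 0 0 0;-1 0 0 0 0 0 0;-1 0 0 0 0 0 0;-1 0 0 0 0 0 0;-1 0 0 0 0 0 0;-1 0 0 0 0 0 0;-1 0 0 0 0 0 0"
  newtons: 100

```text
time: 14.9
tcp_pos: [0.4885, 0.2505, 0.0896]
orientation: [0.0, 0.702, 0.712, 0.0]
force: [-0.2, -0.7, 3.5]
grip_width: 0.0088
grasp_force: 97.7
```

```bash
python3 -c "
from h import *
go(.488,.25,.0885,.8)"
```

```text
t 14.9 tcp [0.4885 0.2505 0.0896] shift u [-0.02 -0.02  0.05] now-axes [-0.02 -0.02  0.05] turn u [ 0.01 -0.   -0.  ] F [-0.2 -0.7  3.5] w 0.0088 g 97.7
```

>>> send_rows:
  increments: "-1 0 0 -.05 0 0 0;-1 -.5 0 0 0 0 0;-1 -.5 0 0 0 0 0;-1 -.5 0 0 0 0 0;-1 -.5 0 0 0 0 0;-1 -.5 0 0 0 0 0;-1 -.5 0 0 0 0 0;-1 -.5 0 0 0 0 0;-1 -.5 0 0 0 0 0;-1 -.5 0 0 0 0 0;-1 -.5 0 0 0 0 0;-1 -.5 0 0 0 0 0;-1 0 0 0 0 0 0"

```text
time: 16.2
tcp_pos: [0.4894, 0.1383, 0.0902]
orientation: [0.0, 0.703, 0.711, -0.001]
force: [-0.2, -0.9, -1.5]
grip_width: 0.0087
grasp_force: 97.6
```

```bash
cat > rod.py <<'E'
from h import *
import sys
def look(tag,save=False):
    "handle of the held rod near the tool: dark points, top face"
    s=readout.get_state(); t=np.array(s["tcp_pos"])
    for n in("top","scene"):
        p,W=cloud(n); np.savez(n+tag+".npz",p=p,W=W)
        if save: cv2.imwrite(f"pics/{n}{tag}.png",cv2.cvtColor(p,cv2.COLOR_RGB2BGR))
if __name__=="__main__": look(sys.argv[1],True)
E
python3 rod.py 2; python3 -c "
from h import *
go(.488,.13,.0885,.8)
K,R,t=cam('scene')
i=cv2.imread('pics/scene2.png'); cv2.imwrite('pics/s2c.png',cv2.resize(i[120:280,260:460],None,fx=4,fy=4-.4,interpolation=cv2.INTER_CUBIC))"
```

```text
t 16.3 tcp [0.4895 0.1404 0.0903] shift u [-0.52 -0.08  0.09] now-axes [-0.52 -0.08  0.09] turn u [-0. -0. -0.] F [-0.1  0.5 -0.9] w 0.0087 g 97.6
```

View pics/s2c.png

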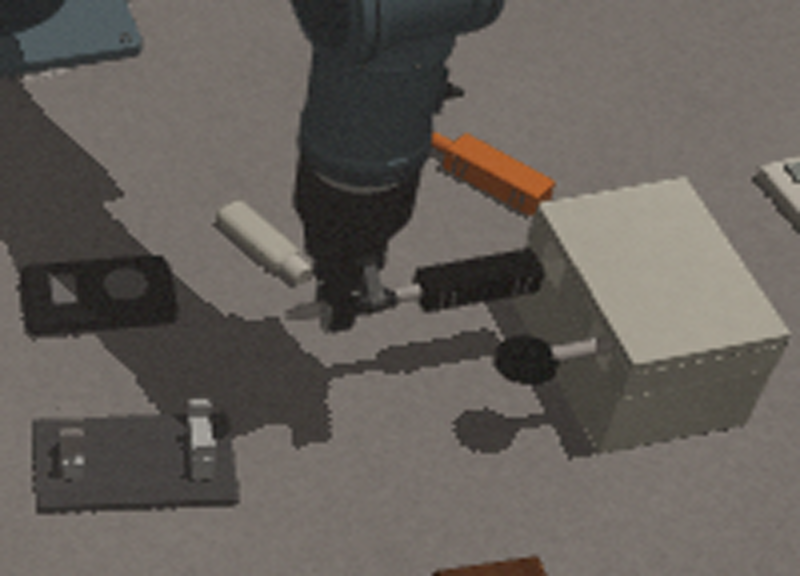

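```bash
cat > hd.py <<'E'
from h import *
import sys
def fit(tag,x0,x1,y0,y1,z0,z1):
    for n in("top","scene"):
        f=np.load(n+tag+".npz"); c=f["W"].reshape(-1,3); g=f["p"].reshape(-1,3).astype(int)
        k=(c[:,0]>x0)&(c[:,0]<x1)&(c[:,1]>y0)&(c[:,1]<y1)&(c[:,2]>z0)&(c[:,2]<z1)
        q=c[k]; (cc,s,a)=cv2.minAreaRect((q[:,:2]*1000).astype(np.float32))
        fx=np.polyfit(q[:,1],q[:,0],1); fz=np.polyfit(q[:,1],q[:,2],1)
        ym=cc[1]/1000
        print(n,len(q),"c",np.round(cc,1),np.round(s,1),"ang",round(a,1),"fit x slope",fx.round(4)[0],"z@mid",np.polyval(fz,ym).round(4),"zslope",fz[0].round(4),"y",q[:,1].min().round(4),q[:,1].max().round(4))
if __name__=="__main__": fit(sys.argv[1],*map(float,sys.argv[2:]))
E
python3 hd.py 2 .465 .515 .185 .292 .09 .11
```

```text
Traceback (most recent call last):
  File "hd.py", line 11, in <module>
    if __name__=="__main__": fit(sys.argv[1],*map(float,sys.argv[2:]))
                             ~~~^^^^^^^^^^^^^^^^^^^^^^^^^^^^^^^^^^^^^^
  File "hd.py", line 8, in fit
    fx=np.polyfit(q[:,1],q[:,0],1); fz=np.polyfit(q[:,1],q[:,2],1)
TypeError: expected non-empty vector for x
```

```bash
sed -i 's/        q=c\[k\];/        q=c[k]\n        if len(q)<20: print(n,len(q)); continue\n        /' hd.py; sed -i 's/^         (cc/        (cc/' hd.py; python3 hd.py 2 .44 .54 .17 .292 .06 .13; python3 -c "
import numpy as np
W=np.load('top2.npz')['W']; print(W[225,130:200:8].round(3))"
```

```text
top 0
scene 421 c [483.3 233.6] [116.9  70.1] ang 89.1 fit x slope -0.0373 z@mid 0.0918 zslope 0.0127 y 0.175 0.292
[[0.472 0.166 0.484]
 [0.47  0.143 0.511]
 [0.47  0.129 0.516]
 [0.47  0.118 0.512]
 [0.47  0.108 0.504]
 [0.47  0.1   0.489]
 [0.471 0.092 0.474]
 [0.472 0.09  0.432]
 [0.476 0.105 0.313]]
```

```bash
python3 hd.py 2 .46 .52 .175 .292 .092 .11;python3 hd.py 2 .46 .52 .205 .28 .0955 .11
```

```text
top 0
scene 255 c [492.  233.2] [ 55.4 116.2] ang 0.4 fit x slope -0.0103 z@mid 0.0969 zslope -0.0011 y 0.175 0.2914
top 0
scene 165 c [488.2 242.6] [27.7 74.7] ang 0.5 fit x slope -0.0133 z@mid 0.0979 zslope -0.0031 y 0.2052 0.2799
```

>>> send_rows:
  increments: "-1 0 0 -.75 0 0 0;-1 0 0 -.75 0 0 0;-1 0 0 -.75 0 0 0;-1 0 0 -.75 0 0 0;-1 0 0 0 0 0 .47;-1 0 0 0 0 0 .47;-1 0 0 0 0 0 .47;-1 0 0 0 0 0 .47;-1 -.94 .32 0 0 0 0;-1 -.94 .32 0 0 0 0;-1 -.94 .32 0 0 0 0;-1 -.94 .32 0 0 0 0;-1 -.94 .32 0 0 0 0;-1 -.94 .32 0 0 0 0;-1 -.94 .32 0 0 0 0;-1 -.94 .32 0 0 0 0;-1 -.94 .32 0 0 0 0;-1 -.94 .32 0 0 0 0;-1 -.94 .32 0 0 0 0;-1 -.94 .32 0 0 0 0"

```text
time: 18.3
tcp_pos: [0.5264, -0.095, 0.1502]
orientation: [-0.0, 0.765, 0.643, 0.0]
force: [0.5, 0.2, -0.4]
grip_width: 0.0089
grasp_force: 97.7
```

>>> send_rows:
  increments: "-1 0 0 .5 0 0 0;-1 0 0 .5 0 0 0;-1 0 0 .5 0 0 0;-1 0 0 0 0 0 0;-1 0 0 0 0 0 0"

```text
time: 18.8
tcp_pos: [0.5258, -0.0941, 0.1198]
orientation: [-0.0, 0.765, 0.643, -0.0]
force: [-0.8, -0.3, -0.2]
grip_width: 0.0086
grasp_force: 97.7
```

```bash
python3 -c "
from h import *
go(.5265,-.0983,.0553,-10)"; python3 rod.py 3; python3 -c "
import numpy as np,cv2
for n in('top','scene'):
    f=np.load(n+'3.npz');W=f['W'];c=W.reshape(-1,3);k=(abs(c[:,0]-.54)<.06)&(abs(c[:,1]-0)<.07)&(c[:,2]>.105)&(c[:,2]<.145)
    q=c[k];print(n,len(q),np.percentile(q[:,2],[5,50,95]) if len(q) else '')
    if len(q): print(cv2.minAreaRect((q[:,:2]*1000).astype('f')),q.min(0),q.max(0),np.polyfit(q[:,1],q[:,0],1),np.polyfit(q[:,1],q[:,2],1))
a=cv2.imread('pics/top3.png')[150:250,180:330];b=cv2.imread('pics/scene3.png')[180:280,230:380]
cv2.imwrite('pics/c3.png',cv2.resize(np.hstack([a,b]),None,fx=2.66,fy=2.66,interpolation=cv2.INTER_CUBIC))"
```

```text
t 18.8 tcp [ 0.5258 -0.0941  0.1198] shift u [-0.2   0.07  3.23] now-axes [-0.2   0.07  3.23] turn u [-0.01 -0.    0.02] F [-0.8 -0.3 -0.2] w 0.0086 g 97.7
top 272 [0.12232129 0.126003   0.12940555]
((545.2325439453125, 18.8745174407959), (62.044471740722656, 26.50890350341797), 80.7888412475586) [ 0.52830541 -0.01386938  0.10564986] [0.56190223 0.05092892 0.13127566] [0.12433953 0.54256275] [-0.00835388  0.12595643]
scene 500 [0.10819482 0.12465481 0.12986581]
((541.18408203125, -11.84915542602539), (118.70901489257812, 29.230026245117188), 79.9977798461914) [ 0.52372909 -0.06982324  0.1051232 ] [0.56396056 0.04751276 0.13288614] [0.17933131 0.54656581] [0.03619613 0.12226956]
```

View pics/c3.png

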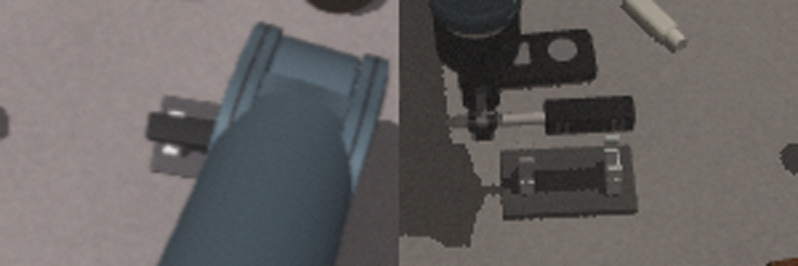

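```bash
python3 hd.py 3 .50 .59 -.04 .06 .1225 .14; python3 hd.py 3 .50 .59 -.08 -.045 .105 .14
```

```text
top 258 c [545.2  19.3] [61.4 26.4] ang 80.2 fit x slope 0.1263 z@mid 0.1263 zslope -0.0056 y -0.0117 0.0504
scene 298 c [544.2   5.1] [84.2 29.2] ang 80.0 fit x slope 0.1406 z@mid 0.1269 zslope -0.0141 y -0.0384 0.0475
top 0
scene 66 c [531.2 -62.6] [35.3 13.3] ang 84.1 fit x slope 0.1339 z@mid 0.1183 zslope -0.0105 y -0.0798 -0.0451
```

>>> send_rows:
  increments: "-1 -.15 .05 0 0 0 0;-1 0 0 .5 0 0 0;-1 0 0 .5 0 0 0;-1 0 0 .5 0 0 0;-1 0 0 .5 0 0 0;-1 0 0 .3 0 0 0;-1 0 0 .3 0 0 0;-1 0 0 .2 0 0 0;-1 0 0 .2 0 0 0;-1 0 0 .2 0 0 0;-1 0 0 0 0 0 0;-1 0 0 0 0 0 0"

```text
time: 20.1
tcp_pos: [0.5266, -0.0981, 0.0563]
orientation: [0.0, 0.766, 0.643, 0.0]
force: [0.9, -0.2, -0.9]
grip_width: 0.009
grasp_force: 98.1
```

```bash
python3 -c "
from h import *
go(.5265,-.0983,.0553,-10)"; python3 rod.py 4;python3 hd.py 4 .50 .59 -.04 .06 .058 .075; python3 hd.py 4 .50 .59 -.04 .06 .045 .085
```

```text
t 20.1 tcp [ 0.5266 -0.0981  0.0563] shift u [-0.01 -0.    0.05] now-axes [-0.01 -0.    0.05] turn u [ 0.   -0.    0.01] F [ 0.9 -0.2 -0.9] w 0.009 g 98.1
top 237 c [546.2  13.3] [64.8 25.8] ang 80.6 fit x slope 0.1241 z@mid 0.0632 zslope -0.0148 y -0.0199 0.0463
scene 273 c [543.5   1.4] [84.2 30.8] ang 80.2 fit x slope 0.1529 z@mid 0.0629 zslope 0.0007 y -0.0396 0.0435
top 273 c [549.2  13.1] [66.1 40.4] ang 89.1 fit x slope 0.1104 z@mid 0.062 zslope -0.0689 y -0.0199 0.0463
scene 387 c [542.3   1.5] [84.2 42.6] ang 77.3 fit x slope 0.173 z@mid 0.0596 zslope -0.0038 y -0.0396 0.0435
```

>>> send_rows:
  increments: "-1 0 0 .06 0 0 0;-1 0 0 0 0 0 0;0 0 0 0 0 0 0;0 0 0 0 0 0 0;0 0 0 0 0 0 0;0 0 0 0 0 0 0;0 0 0 0 0 0 0;0 0 0 0 0 0 0;0 0 0 -.5 0 0 0;0 0 0 -1 0 0 0;0 0 0 -1 0 0 0;0 0 0 -1 0 0 0;0 0 0 0 0 0 0"

```text
time: 21.5
tcp_pos: [0.5285, -0.0986, 0.1281]
orientation: [0.002, 0.766, 0.643, 0.002]
force: [-0.1, -0.2, -0.2]
grip_width: 0.043
grasp_force: 0.0
```

```bash
python3 rod.py 5;python3 hd.py 5 .50 .59 -.045 .055 .058 .075; python3 -c "
from h import *
go(.5265,-.0983,.0553,-10)
a=cv2.imread('pics/top5.png')[150:250,180:330];b=cv2.imread('pics/scene5.png')[180:280,230:380]
cv2.imwrite('pics/c5.png',cv2.resize(np.hstack([a,b]),None,fx=2.66,fy=2.66,interpolation=cv2.INTER_CUBIC))"
```

```text
top 211 c [546.7  17. ] [56.6 26. ] ang 79.8 fit x slope 0.122 z@mid 0.0627 zslope -0.0059 y -0.0122 0.0462
scene 276 c [543.7   1.2] [84.8 29.6] ang 80.3 fit x slope 0.1478 z@mid 0.0629 zslope -0.0068 y -0.041 0.0437
t 21.6 tcp [ 0.5268 -0.098   0.1256] shift u [-0.02 -0.01  3.52] now-axes [-0.02 -0.02  3.52] turn u [ 0.01 -0.    0.01] F [-0.6 -0.1 -0.7] w 0.0426 g 0.0
```

View pics/c5.png

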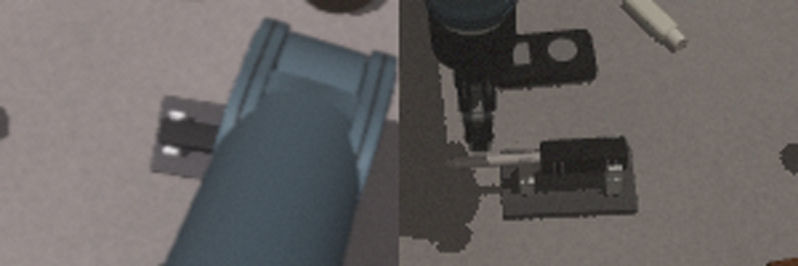

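>>> send_rows:
  increments: ".2 .92 0 0 0 0 0;.2 .92 0 0 0 0 0;.2 .92 0 0 0 0 0;.2 .92 0 0 0 0 0;.2 .9 0 0 0 0 0;.2 0 0 .7 0 0 0;.2 0 0 .7 0 0 0;.2 0 0 .7 0 0 0;.2 0 0 .7 0 0 0;.2 0 0 .7 0 0 0;.2 0 0 0 0 0 0;-1 0 0 0 0 0 0;-1 0 0 0 0 0 0;-1 0 0 0 0 0 0;-1 0 0 0 0 0 0;-1 0 0 0 0 0 0;-1 0 0 0 0 0 0"

```text
time: 23.3
tcp_pos: [0.5429, -0.0081, 0.0557]
orientation: [0.0, 0.766, 0.643, 0.0]
force: [-1.9, -1.7, 5.9]
grip_width: 0.0245
grasp_force: 98.4
```

```bash
python3 -c "
from h import *
go(.5426,-.0077,.055,-10)"
```

```text
t 23.3 tcp [ 0.5429 -0.0081  0.0557] shift u [ 0.02 -0.02  0.04] now-axes [ 0.02 -0.02  0.04] turn u [ 0.01 -0.    0.  ] F [-1.9 -1.7  5.9] w 0.0245 g 98.4
```

>>> send_rows:
  increments: "-1 0 0 -.25 0 0 0;-1 0 0 -.25 0 0 0;-1 0 0 -.25 0 0 0;-1 0 0 -.5 0 0 0;-1 0 0 -1 0 0 0;-1 0 0 -1 0 0 0;-1 0 0 -1 0 0 0;-1 0 0 -1 0 0 0;-1 0 0 -1 0 0 0;-1 0 0 -1 0 0 .17;-1 -.8 .25 0 0 0 0;-1 -.8 .25 0 0 0 0;-1 -.8 .25 0 0 0 0;-1 -.8 .25 0 0 0 0;-1 -.8 .25 0 0 0 0;-1 -.8 .25 0 0 0 0;-1 -.8 .25 0 0 0 0;-1 -.8 .25 0 0 0 0;-1 -.8 .25 0 0 0 0;-1 0 0 0 0 0 0"

```text
time: 25.3
tcp_pos: [0.5591, -0.161, 0.2008]
orientation: [0.001, 0.772, 0.635, -0.0]
force: [0.4, -0.3, -1.0]
grip_width: 0.0248
grasp_force: 98.8
```

```bash
python3 rod.py 6; python3 - <<'E'
from h import *
from hd import fit
go(.5572,-.1711,.2007,-11)
print("handle");fit("6",.51,.6,-.22,-.1,.2,.216)
print("shank");fit("6",.51,.58,-.31,-.212,.185,.21)
print("head");fit("6",.46,.58,-.39,-.3,.21,.23)
a=cv2.imread('pics/top6.png')[150:260,290:450];b=cv2.imread('pics/scene6.png')[170:280,110:270]
cv2.imwrite('pics/c6.png',cv2.resize(np.hstack([a,b]),None,fx=2.5,fy=2.5,interpolation=cv2.INTER_CUBIC))
E
```

```text
t 25.4 tcp [ 0.5592 -0.1576  0.2002] shift u [-0.68  0.03 -0.02] now-axes [-0.68  0.03 -0.02] turn u [-0.   -0.    0.01] F [-0.   0.6 -0.8] w 0.0241 g 98.8
handle
top 0
scene 255 c [ 564.8 -165.5] [112.7  42.2] ang 77.6 fit x slope 0.1829 z@mid 0.2056 zslope 0.0391 y -0.22 -0.107
shank
top 72 c [ 538.4 -266.7] [33.8 11.7] ang 78.3 fit x slope 0.1445 z@mid 0.1996 zslope 0.0388 y -0.2829 -0.249
scene 155 c [ 541.8 -247.9] [72.2 14.6] ang 79.9 fit x slope 0.2131 z@mid 0.1984 zslope -0.0018 y -0.284 -0.2123
head
top 572 c [ 522.4 -348.4] [60.5 44.4] ang 79.3 fit x slope 0.0894 z@mid 0.2198 zslope -0.0092 y -0.3816 -0.3155
scene 462 c [ 522.3 -350.2] [61.5 47.9] ang 77.7 fit x slope 0.0553 z@mid 0.219 zslope 0.0003 y -0.384 -0.3177
```

View pics/c6.png

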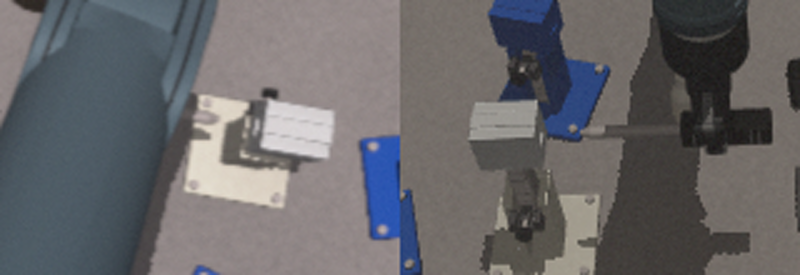

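>>> send_rows:
  increments: "-1 -.3 .03 0 0 0 0;-1 -.3 0 0 0 0 0;-1 -.3 0 0 0 0 0;-1 -.3 0 0 0 0 0;-1 -.3 0 0 0 0 0;-1 -.3 0 0 0 0 0;-1 -.3 0 0 0 0 0;-1 -.3 0 0 0 0 0;-1 -.3 0 0 0 0 0;-1 -.3 0 0 0 0 0;-1 0 0 0 0 0 0"

```text
time: 26.5
tcp_pos: [0.5481, -0.2182, 0.2002]
orientation: [0.0, 0.772, 0.636, -0.0]
force: [-0.7, -0.4, -1.2]
grip_width: 0.0246
grasp_force: 98.8
```

```bash
python3 -c "
from h import *
go(.5343,-.2889,.2007,-11)"
```

```text
t 26.5 tcp [ 0.5481 -0.2182  0.2002] shift u [-3.6  -0.   -0.03] now-axes [-3.6   0.   -0.02] turn u [ 0.    0.01 -0.01] F [-0.7 -0.4 -1.2] w 0.0246 g 98.8
```

No contact forces, so I'll push on most of the way.

>>> send_rows:
  increments: "-1 -.4 0 0 0 0 0;-1 -.4 0 0 0 0 0;-1 -.4 0 0 0 0 0;-1 -.4 0 0 0 0 0;-1 -.4 0 0 0 0 0;-1 -.4 0 0 0 0 0;-1 -.4 0 0 0 0 0;-1 -.3 0 0 0 0 0;-1 -.2 0 0 0 0 0;-1 -.1 0 0 0 0 0;-1 0 0 0 0 0 0"

```text
time: 27.6
tcp_pos: [0.5355, -0.2837, 0.2001]
orientation: [0.0, 0.771, 0.636, -0.0]
force: [-0.1, 0.4, -1.2]
grip_width: 0.0245
grasp_force: 98.9
```

```bash
python3 -c "
from h import *
go(.5343,-.2889,.2007,-11)"
```

```text
t 27.6 tcp [ 0.5355 -0.2837  0.2001] shift u [-0.26 -0.01 -0.03] now-axes [-0.26 -0.01 -0.03] turn u [0.   0.   0.01] F [-0.1  0.4 -1.2] w 0.0245 g 98.9
```

Now small steps of 1 mm until contact.

>>> send_rows:
  increments: "-1 -.08 0 0 0 0 0;-1 -.08 0 0 0 0 0;-1 -.08 0 0 0 0 0;-1 -.06 0 0 0 0 0;-1 0 0 0 0 0 0"

```text
time: 28.1
tcp_pos: [0.5345, -0.2889, 0.2001]
orientation: [-0.0, 0.771, 0.637, 0.0]
force: [0.2, 1.7, 0.3]
grip_width: 0.0244
grasp_force: 99.0
```

>>> send_rows:
  increments: "-1 -.06 0 0 0 0 0;-1 -.04 0 0 0 0 0;-1 0 0 0 0 0 0"

```text
time: 28.4
tcp_pos: [0.5345, -0.289, 0.2]
orientation: [-0.001, 0.771, 0.637, 0.001]
force: [0.8, 7.2, 2.5]
grip_width: 0.0247
grasp_force: 99.4
```

>>> send_rows:
  increments: ".3 0 0 0 0 0 0;.3 0 0 0 0 0 0;.3 0 0 0 0 0 0;.3 0 0 0 0 0 0;.3 0 0 0 0 0 0;.3 0 0 0 0 0 0;.3 0 0 -.5 0 0 0;.3 0 0 -1 0 0 0;.3 0 0 -1 0 0 0;.3 0 0 -1 0 0 0;.3 0 0 -1 0 0 0;.3 1 -1 -.5 0 0 0;.3 1 -1 0 0 0 0;.3 1 -1 0 0 0 0;.3 1 -1 0 0 0 0;.3 1 -1 0 0 0 0;.3 1 -1 0 0 0 0;.3 1 -1 0 0 0 0;.3 0 0 0 0 0 0;.3 0 0 0 0 0 0"

```text
time: 30.4
tcp_pos: [0.4235, -0.1275, 0.3009]
orientation: [0.001, 0.771, 0.637, 0.001]
force: [-0.4, -0.4, -1.0]
grip_width: 0.0559
grasp_force: 0.0
```

```bash
python3 rod.py 7; python3 - <<'E'
from h import *
from hd import fit
go(.5343,-.2889,.2007,-11)
print("handle");fit("7",.51,.57,-.31,-.22,.195,.215)
print("head");fit("7",.46,.58,-.39,-.3,.2135,.23)
a=cv2.imread('pics/top7.png')[150:260,290:450];b=cv2.imread('pics/scene7.png')[170:280,110:270]
cv2.imwrite('pics/c7.png',cv2.resize(np.hstack([a,b]),None,fx=2.5,fy=2.5,interpolation=cv2.INTER_CUBIC))
E
```

```text
t 30.5 tcp [ 0.4238 -0.1284  0.3007] shift u [-6.82  6.95  5.  ] now-axes [-6.82  6.95  5.01] turn u [ 0.01  0.   -0.  ] F [-0.5 -0.8 -1.7] w 0.0555 g 0.0
handle
top 411 c [ 537.7 -272.7] [78.  26.9] ang 79.2 fit x slope 0.1816 z@mid 0.2021 zslope -0.0815 y -0.3097 -0.2331
scene 326 c [ 537.7 -274.5] [76.2 30.6] ang 77.0 fit x slope 0.1846 z@mid 0.2015 zslope -0.0695 y -0.3098 -0.2365
head
top 558 c [ 522.5 -348.3] [60.7 44.1] ang 78.8 fit x slope 0.0891 z@mid 0.2199 zslope -0.0035 y -0.3819 -0.3155
scene 436 c [ 522.3 -350.9] [60.9 47.2] ang 78.2 fit x slope 0.0687 z@mid 0.2195 zslope -0.0005 y -0.3831 -0.3175
```

View pics/c7.png

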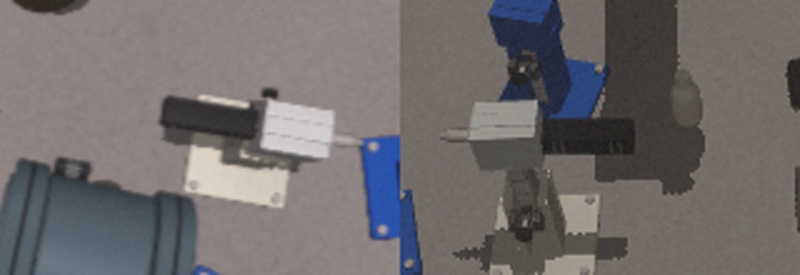

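```bash
python3 -c "
from h import *
print(order.finish_job())"
```

```text
the job is handed in; nothing more can be done
None
```

I handed the job in at about 30.5 s: the column rests on notch 5 and the plain rod, released, is through the bore with its shoulder home against the head, as far as my camera measurements show; no verdict was returned.

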